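Wind the kitchen timer and set it to 45 minutes

TASK

The next dough goes to proof, and the wind-up timer has only a few minutes left on it: wind its knob clockwise right up to the stop, then turn it back until the pointer on its rim stands at the 45-minute mark on the far side, and let go. The timer is light and the steel counter slick, so bear down on the knob firmly enough while you turn that the timer neither swivels nor slides, but do not lean on it hard. Leave the jar, dish, spoon and scraper where they are.

Things in the scene. Friction and masses are not known exactly. Their poses are not given: they have to be found in the camera images.
- timer: wind-up timer, white plastic, loose on four hard feet (37 mm from the axis), 0.18 to 0.29 kg: drum 88 mm across at the foot, 30 mm high, carrying the turning knob. Origin: middle of the underside, on the knob's axis, z up. Its side scale covers the half facing away from the robot: own +x, within 0.5 rad of world x. More than 25 N between timer and counter is leaning too hard on it.
- grip (a point): middle of the grip bar on the knob's axis, 53 mm above the counter; y axis along the bar to the pointer, z up. The bar, 52 mm long, 14 wide, stands 26 mm high on a disc 71 mm across, its top 40 mm above the counter. The knob is stiff, 0.17 N m near 0 to 0.23 near 60 (less turning back), and stays where left; firm stop at 60.
- pointer (a point): tip of the black pointer: a 4 mm wide tab hanging from the knob's rim over the drum's side scale, in line with the grip bar; 41 mm from the knob's axis, 24 mm above the counter
- mark_0 (a point): upper end of the long 0-minute tick on the drum's side (own +y), 41 mm from the axis, 24 mm above the counter. Ticks every 5 minutes = 15 degrees, clockwise seen from above, long ones at 0, 15, 30, 45, 60. At the start the pointer stands between 0 and 15.
- mark_45 (a point): upper end of the long 45-minute tick on the drum (45 degrees short of 60), 41 mm from the axis, 24 mm above the counter
- mark_60 (a point): upper end of the long 60-minute tick on the drum (own -y), where the pointer stands with the knob at its stop; 41 mm from the axis, 24 mm above the counter
- counter: the stainless steel counter, top at height 0. Friction with the timer's feet about 0.5 to 0.7: by its own weight alone the timer swivels as a whole before its knob turns; a downward push of about 12 to 20 N on the knob holds it.
- jar: bystander: tall glass jar with steel screw lid, 92 mm across, 192 mm high; origin in the middle of its underside
- dish: bystander: grey ceramic proofing dish, 161 mm across the rim, 63 mm high; origin in the middle of its underside
- spoon: bystander: bamboo spoon 270 mm long lying flat along its own x, beyond the other things; origin on the counter under its middle
- scraper: bystander: steel bowl scraper, 150 mm wide and 105 mm deep, blade sloping from a rolled 25 mm thick grip on its near side down to the counter, lying nearest the robot; origin on the counter under the blade's middle
There are look-alikes about, which are no part of the job. Of the things like the timer, leave any that is pink; of the rest the larger one is meant.

How it is judged:
By the outcome, as a careful person would: the job done as asked, in the order asked, and still so for the second after the job is handed in, with the robot touching nothing.
It also fails if it takes over 72 s, if anything falls off the work surface, if the arm or the gripper's body presses on something with over 40 N, if the wrist force passes 120 N, or if a joint passes its speed limit or range.

ROBOT

A 6-joint arm with a two-finger parallel gripper is mounted at the origin on the work surface. World frame = base frame: x ahead of the robot, y to its left, z up, the work surface at z = 0. Lengths are in m, angles in rad, forces in N, time in s.
With the tool pointing down it reaches from about 0.4 to 0.825 m from the base axis. Payload 7 kg.
Tool frame: the origin (TCP) lies on the centre line of the jaws, within the pads' length; the fingertips stand 11 mm ahead of it and the grasp point (between the pads) lies 8 mm behind it; z points along the fingers, y is the direction in which the jaws open and shut (so a half turn about z gives the same grasp; the last joint's range is limited). The gripper opens to 88 mm and grips with 3 to 60 N. Pads are 19 mm wide; open, the fingers measure 130 mm over their backs; the gripper's body (78 mm by 193 mm) begins 47 mm behind the grasp point.
Start: joints at [-0.862, 0.359, 0.012, 0, -1.224, -0.288], TCP at [0.276, -0.616, 0.238] pointing down, gripper open.
Joint ranges: [-3.07, 3.07], [-1.43, 2.12], [-1.02, 1.25], [-3.03, 1.67], [-3.05, -0], [-3.03, 3.03]. Speed limits (rad/s): [2.39, 2.39, 3.01, 3.14, 3.14, 3.14].

INTERFACE

Orientations are given as [roll, pitch, yaw] about the fixed x, y, z axes, in that order (R = Rz(yaw) Ry(pitch) Rx(roll)).
In Python, from station import * gives the robot as it stands.
- The arm moves only by the tool play_rows, never from a script. Its argument "targets" is a list of rows, each a list of 7 numbers: the turn, a rotation vector about the world's x, y, z in rad, then the shift along the world's x, y, z in m, then the opening, from 0 (shut) to 1 (fully open). A call has 1 to 12 rows; each row shifts and turns the pose as measured when the row begins; what a row does not reach is not made up. A row lasts 1/8 s, in which the tool goes at most 62.5 mm and 10.7 degrees, less where a joint would pass 70% of its speed; a pose out of reach is approached as far as the arm can. A call is refused whole if a number of a shift passes 0.0625 or a number of a turn 0.188, either way. A call with a gripper value outside its range is refused whole. The fingers move at their own pace and stop on an object; "grip_force" is the grip in N (left out, the last holds). Time passes only in rows, so rows that do not move let the fingers close. It gives the time, the measured TCP pose, the force and the opening at its end, in the units of the state.
- get_state(): the state, without advancing time (a new reading comes with each control period).
- grab_frame(name): name is "side" or "top"; returns (picture, depth): 400x640x3 uint8, blue, green, red; 400x640 float32, m along the optical axis (not along the pixel's ray), 0 where there is no reading.
- camera_params(name): a dict with "camera_matrix" (3x3 intrinsics, pixels), "dist" ([k1, k2, p1, p2, k3] as OpenCV has them; the pictures are not rectified), "extrinsics" (4x4, takes a point from world to camera coordinates). Camera axes: x right, y up, looking along -z (the intrinsics and any distortion apply to the point x, -y, -z); pixel columns grow to the right and rows downward; lengths in m; the calibration is good to about 2 mm. A picture is of the moment at which its call begins. camera_params takes no time and is no camera call.
- job_done(): hands the job in, once; it reports no verdict.
The state is a dict: "t": time; "q": joint angles; "qd": joint speeds; "joint_efforts": joint torques, N m; "eef_pos": TCP position; "ee_rot": TCP orientation; "force": force on the tool from outside, world axes, zero at the start; "moment": the same for the moment, N m; "width": finger opening in m.
Only numpy, scipy, OpenCV 4.12 (cv2) and the standard library are available. Lean on these libraries where they do the work, as an engineer would, in place of code of your own. Each camera call takes 0.05 s, during which the arm holds its last target.

## Working session

There is one attempt and no reset: what is moved stays moved. The work goes in short steps, Python scripts to look and compute and a tool call to move; the robot and the scene stay as the last step left them, time stands still between calls to the robot, and variables do not carry over. Pictures are saved under pics/ and viewed, and the job is handed in when it is done.

Besides the shell and the picture viewer there is one more tool, called after "Call:" as name(argument=value, ...), one argument or row to a line, values as JSON. play_rows: Moves the arm, as the interface text tells. Its arguments: {"type":"object","properties":{"targets":{"type":"array","items":{"type":"array","items":{"type":"number"}}},"grip_force":{"type":"number"}},"required":["targets"]}

```bash
mkdir -p pics; ls
python3 - <<'E'
from station import *
import cv2,numpy as np
print(get_state())
for n in("top","side"):
    p,d=grab_frame(n); cv2.imwrite(f"pics/{n}0.png",p); np.save(f"pics/{n}0d.npy",d)
    print(n,camera_params(n))
E
```

```text
pics
{'t': 0.0, 'q': array([-8.61862179e-01,  3.59404261e-01,  1.10285835e-02, -3.78796059e-04,
       -1.22411853e+00, -2.88077920e-01]), 'qd': array([ 0.00170929, -0.0010772 ,  0.00148261, -0.00169182,  0.00187143,
        0.00043034]), 'joint_efforts': array([-2.27573255e-04, -5.82712948e+01,  2.93055761e+01,  6.99759588e+00,
        6.57204859e-03, -1.75033047e-04]), 'eef_pos': array([ 0.27552733, -0.61565976,  0.23659311]), 'ee_rot': array([ 3.13986357e+00, -1.41020473e-04, -2.72086531e+00]), 'force': array([ 0.3275468 , -0.08774495, -0.27230027]), 'moment': array([ 0.04192269, -0.02625247, -0.02289735]), 'width': 0.0878350542309884}
top {'camera_matrix': array([[384.75779012,   0.        , 313.6961852 ],
       [  0.        , 384.75779012, 187.48486405],
       [  0.        ,   0.        ,   1.        ]]), 'dist': array([-0.08207408,  0.        ,  0.        ,  0.        ,  0.        ]), 'extrinsics': array([[-1.87504071e-02, -9.99824065e-01,  5.11296303e-04,
         8.38260792e-03],
       [ 9.95260068e-01, -1.86160031e-02,  9.54507307e-02,
        -5.73740770e-01],
       [-9.54244192e-02,  2.29861286e-03,  9.95434024e-01,
        -7.92497851e-01],
       [ 0.00000000e+00,  0.00000000e+00,  0.00000000e+00,
         1.00000000e+00]])}
side {'camera_matrix': array([[383.59786376,   0.        , 319.96172777],
       [  0.        , 383.59786376, 198.91916815],
       [  0.        ,   0.        ,   1.        ]]), 'dist': array([0.01801633, 0.        , 0.        , 0.        , 0.        ]), 'extrinsics': array([[ 0.86030312, -0.50971955, -0.00803219, -0.50579192],
       [ 0.28713734,  0.47149022,  0.833816  , -0.1963717 ],
       [-0.42122522, -0.71964085,  0.55198402, -0.57512559],
       [ 0.        ,  0.        ,  0.        ,  1.        ]])}
```

View pics/top0.png

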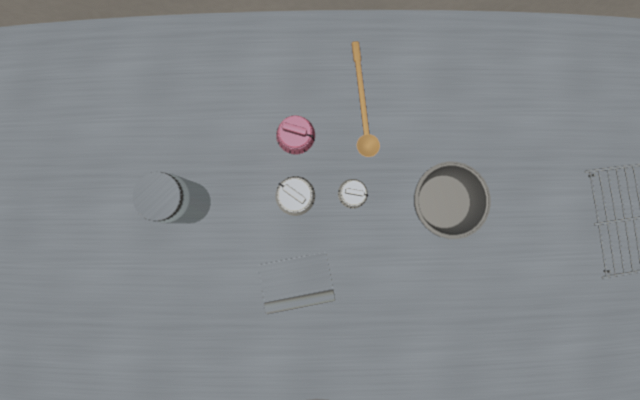

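View pics/side0.png

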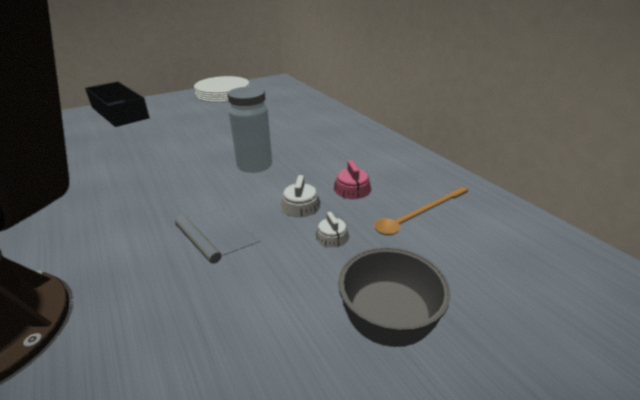

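The top view shows the large white timer at about (295,195), a smaller white one at (353,193), and a pink one at (295,134). The target's black pointer is near (280,186), up and to the left. I'll zoom in on it.

```bash
cat > h.py <<'E'
from station import *
import cv2,numpy as np
def ray(n,u,v):
    c=camera_params(n);K=c["camera_matrix"]
    x,y=cv2.undistortPoints(np.array([[[u,v]]],float),K,c["dist"])[0,0]
    E=c["extrinsics"];R=E[:3,:3];t=E[:3,3]
    return -R.T@t, R.T@np.array([x,-y,-1.])
def plane(n,u,v,z):
    o,d=ray(n,u,v); return o+d*(z-o[2])/d[2]
def proj(n,P):
    c=camera_params(n);E=c["extrinsics"]
    p=(E[:3,:3]@np.asarray(P,float).reshape(-1,3).T).T+E[:3,3]
    p=p*[1,-1,-1]
    return cv2.projectPoints(p,np.zeros(3),np.zeros(3),c["camera_matrix"],c["dist"])[0][:,0]
E
python3 - <<'E'
from h import *
p=cv2.imread("pics/top0.png"); s=cv2.imread("pics/side0.png")
a=cv2.resize(p[165:225,260:330],None,fx=8,fy=8,interpolation=cv2.INTER_CUBIC)
b=cv2.resize(s[165:225,265:335],None,fx=8,fy=8,interpolation=cv2.INTER_CUBIC)
cv2.imwrite("pics/z0.png",a);cv2.imwrite("pics/z1.png",b)
c=p[165:225,260:330].astype(int)
m=(c.min(2)>125).astype(np.uint8)
print(c[30,::3].tolist())
print(m.sum())
E
```

```text
[[147, 143, 138], [146, 142, 137], [147, 144, 138], [147, 143, 138], [148, 143, 139], [137, 137, 136], [168, 174, 176], [194, 191, 188], [195, 191, 189], [195, 192, 189], [165, 166, 165], [192, 191, 189], [196, 193, 191], [193, 190, 188], [174, 174, 173], [197, 194, 191], [198, 195, 192], [165, 166, 166], [90, 93, 94], [142, 138, 133], [143, 139, 134], [144, 139, 134], [143, 139, 134], [144, 140, 135]]
3960
```

View pics/z0.png

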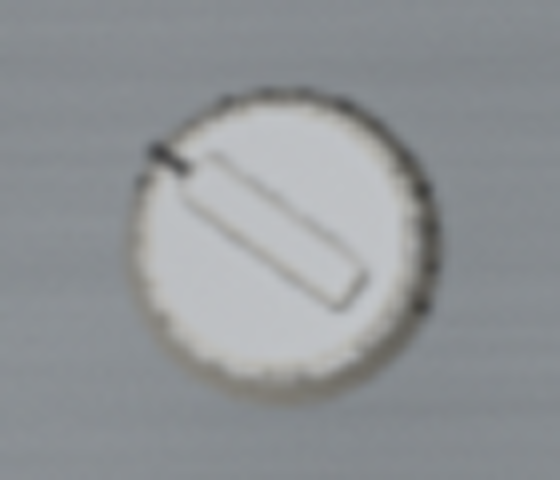

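View pics/z1.png

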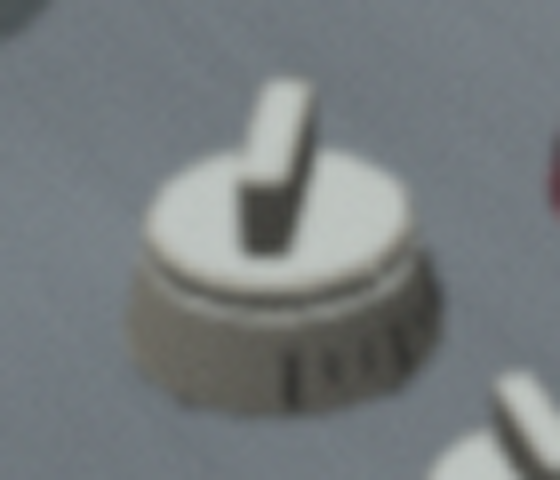

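```bash
cat > meas.py <<'E'
from h import *
def disc(p,c0,thr=182,r=30):
    u0,v0=c0
    g=p.min(2)
    m=np.zeros_like(g); m[v0-r:v0+r,u0-r:u0+r]=(g[v0-r:v0+r,u0-r:u0+r]>thr)*255
    m=cv2.morphologyEx(m,cv2.MORPH_CLOSE,np.ones((5,5)))
    cs=cv2.findContours(m,cv2.RETR_EXTERNAL,cv2.CHAIN_APPROX_NONE)[0]
    c=max(cs,key=cv2.contourArea); return cv2.fitEllipse(c),c
E
python3 - <<'E'
from meas import *
p=cv2.imread("pics/top0.png")
for thr in(170,178,184):
    e,c=disc(p,(295,195),thr); P=plane("top",*e[0],.040); print(thr,e,P, e[1][0]*1.0)
# crop coords: u=260+(x+.5)/8-.5
cr=lambda x,y,o:(o[0]+(x+.5)/8-.5,o[1]+(y+.5)/8-.5)
C=P
for n,x,y,z in [("ptr",152,150,.024),("60?",425,305,.024),("45?",426,185,.024),("30?",345,102,.024),("15?",225,100,.024),("0?",143,182,.024)]:
    Q=plane("top",*cr(x,y,(260,165)),z); d=(Q-C)[:2]; print(n,Q,np.hypot(*d),np.degrees(np.arctan2(d[1],d[0])))
b=np.array([plane("top",*cr(x,y,(260,165)),.066) for x,y in [(213,153),(370,275),(340,310),(183,195)]])
print("bar",b,b.mean(0)); d=(b[0]+b[3]-b[1]-b[2])[:2]/2; print(np.hypot(*d),np.degrees(np.arctan2(d[1],d[0])))
for n,x,y,z in [("60s",292,352,.024),("55s",330,345,.024),("50",369,335,.024),("45s",402,325,.024)]:
    Q=plane("side",*cr(x,y,(265,165)),z); d=(Q-C)[:2]; print(n,Q,np.hypot(*d),np.degrees(np.arctan2(d[1],d[0])))
bs=np.array([plane("side",*cr(x,y,(265,165)),.066) for x,y in [(265,80),(312,84),(287,184),(240,182)]])
print("bar side",bs.mean(0));
E
```

```text
170 ((294.0498046875, 194.7591552734375), (31.267990112304688, 32.24551773071289), 35.52559280395508) [0.55805675 0.03910386 0.04      ] 31.267990112304688
178 ((294.0718688964844, 194.4292449951172), (30.317394256591797, 31.449560165405273), 30.93910789489746) [0.55874898 0.0390479  0.04      ] 30.317394256591797
184 ((294.1846618652344, 194.3640899658203), (29.702537536621094, 30.639318466186523), 37.694618225097656) [0.55888148 0.03880961 0.04      ] 29.702537536621094
ptr [0.58451922 0.07276247 0.024     ] 0.04254515548438571 52.94361303553263
60? [5.41608783e-01 3.90318564e-04 2.40000000e-02] 0.04212348377605395 -114.20791990717471
45? [ 5.73726969e-01 -4.71789817e-04  2.40000000e-02] 0.041993056452943295 -69.29708238974726
30? [0.5964922  0.02083562 0.024     ] 0.04168489561741919 -25.542911854062606
15? [0.59764125 0.05302531 0.024     ] 0.04128445029534863 20.141242834895873
0? [0.5759501  0.07526027 0.024     ] 0.040249075522829594 64.90788763084008
bar [[0.57890135 0.05349912 0.066     ]
 [0.54710789 0.01412323 0.066     ]
 [0.53838359 0.02185798 0.066     ]
 [0.56832519 0.0612468  0.066     ]] [0.55817951 0.03768178 0.066     ]
0.050037729164930794 51.910977156238914
60s [0.54337899 0.00093485 0.024     ] 0.04092461914281721 -112.25974370072852
55s [ 0.55328418 -0.00139066  0.024     ] 0.04058807283246735 -97.9266309870064
50 [ 0.56414921 -0.00267294  0.024     ] 0.041815675742160933 -82.76293340579356
45s [ 0.57377645 -0.00315247  0.024     ] 0.044527255909220846 -70.45704080085117
bar side [0.56043066 0.03813515 0.066     ]
```

Call:
play_rows(
  targets=[
    [0,0,0.18,0.014,0.033,0,1],
    [0,0,0.18,0.014,0.033,0,1],
    [0,0,0.18,0.014,0.033,0,1],
    [0,0,0.18,0.014,0.033,0,1],
    [0,0,0.18,0.014,0.033,0,1],
    [0,0,0.18,0.014,0.033,0,1],
    [0,0,0.18,0.014,0.033,0,1],
    [0,0,0.18,0.014,0.033,0,1],
    [0,0,0.18,0.014,0.033,0,1],
    [0,0,0.18,0.014,0.033,0,1],
  ],
  grip_force=30,
)

```text
t: 1.35
eef_pos: [0.4157, -0.2756, 0.2316]
ee_rot: [3.133, 0.003, -0.867]
force: [1.4, -0.2, -0.2]
width: 0.0877
```

```bash
python3 -c "
from station import *
s=get_state();print(s['q'],s['eef_pos'],s['ee_rot'],s['t'])"
```

```text
[-0.1868443   0.0734994  -0.37510754  0.00534091 -1.12954981  0.88791947] [ 0.4156926  -0.27558496  0.23160369] [ 3.13321119e+00  2.67737491e-03 -8.67433674e-01] 1.35
```

Call:
play_rows(
  targets=[
    [0,0,0.178,0.0143,0.0315,-0.008,1],
    [0,0,0.178,0.0143,0.0315,-0.008,1],
    [0,0,0.178,0.0143,0.0315,-0.008,1],
    [0,0,0.178,0.0143,0.0315,-0.008,1],
    [0,0,0.178,0.0143,0.0315,-0.008,1],
    [0,0,0.178,0.0143,0.0315,-0.008,1],
    [0,0,0.178,0.0143,0.0315,-0.008,1],
    [0,0,0.178,0.0143,0.0315,-0.008,1],
    [0,0,0.178,0.0143,0.0315,-0.008,1],
    [0,0,0.178,0.0143,0.0315,-0.008,1],
  ],
)

```text
t: 2.6
eef_pos: [0.5605, 0.0509, 0.148]
ee_rot: [3.135, 0.005, 0.974]
force: [0.4, -0.9, 0.0]
width: 0.0876
```

```bash
cat > corr.py <<'E'
from h import *
import sys
from scipy.spatial.transform import Rotation as R
# args x y z yawdeg : remaining turn & shift
a=list(map(float,sys.argv[1:5])); s=get_state()
Rc=R.from_euler('xyz',s['ee_rot']); Rt=R.from_euler('xyz',[np.pi,0,np.radians(a[3])])
print("t",s['t'],"turn",np.round((Rt*Rc.inv()).as_rotvec(),4),"shift",np.round(np.array(a[:3])-s['eef_pos'],4),"q",np.round(s['q'],2))
print("pos",np.round(s['eef_pos'],4),"yaw",np.degrees(s['ee_rot'][2]).round(2),"F",np.round(s['force'],2),"M",np.round(s['moment'],3),"w",s['width'])
E
python3 corr.py .5585 .0385 .11 52.5
```

```text
t 2.6 turn [ 0.0075  0.0027 -0.0577] shift [-0.002  -0.0124 -0.038 ] q [ 0.44  0.25 -0.37  0.01 -0.95  2.1 ]
pos [0.5605 0.0509 0.148 ] yaw 55.8 F [ 0.39 -0.91  0.03] M [-0.132  0.048 -0.062] w 0.08763797046164427
```

Call:
play_rows(
  targets=[
    [0.007,0.003,-0.057,-0.002,-0.0124,-0.02,1],
    [0,0,0,0,0,-0.018,1],
    [0,0,0,0,0,0,1],
    [0,0,0,0,0,0,1],
  ],
)

```text
t: 3.1
eef_pos: [0.5587, 0.0407, 0.1077]
ee_rot: [-3.14, 0.003, 0.922]
force: [-0.2, -0.7, -0.1]
width: 0.0874
```

```bash
python3 corr.py .5585 .0385 .11 52.5
python3 - <<'E'
from h import *
p,d=grab_frame("side"); cv2.imwrite("pics/s1.png",cv2.resize(p[100:260,220:420],None,fx=4,fy=4,interpolation=cv2.INTER_CUBIC)[:600])
E
```

```text
t 3.1 turn [ 0.0013 -0.0028 -0.0052] shift [-0.0002 -0.0022  0.0023] q [ 0.42  0.29 -0.41  0.   -0.87  2.07]
pos [0.5587 0.0407 0.1077] yaw 52.8 F [-0.19 -0.72 -0.09] M [-0.168  0.096 -0.054] w 0.08736192736909174
```

View pics/s1.png

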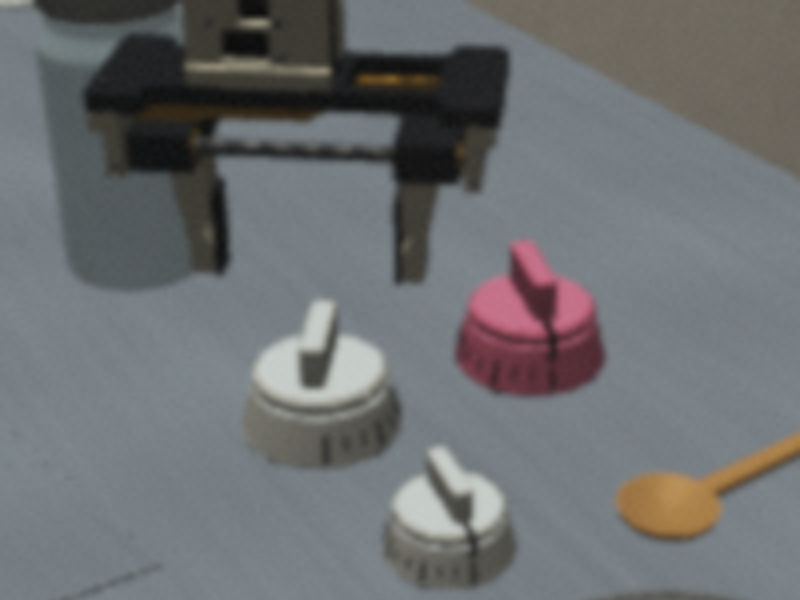

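Call:
play_rows(
  targets=[
    [0.001,-0.003,-0.005,0,-0.0022,0,0.45],
    [0,0,0,0,0,0,0.45],
    [0,0,0,0,0,-0.01,0.45],
    [0,0,0,0,0,-0.01,0.45],
    [0,0,0,0,0,-0.01,0.45],
    [0,0,0,0,0,-0.005,0.45],
    [0,0,0,0,0,0,0.45],
    [0,0,0,0,0,0,0.45],
  ],
  grip_force=10,
)

```text
t: 4.15
eef_pos: [0.5588, 0.0383, 0.0712]
ee_rot: [3.14, -0.001, 0.916]
force: [0.3, 0.1, 0.3]
width: 0.0392
```

```bash
python3 corr.py .5585 .0385 .058 52.5
```

```text
t 4.15 turn [-0.0003  0.0016  0.0004] shift [-0.0003  0.0002 -0.0132] q [ 0.42  0.34 -0.45  0.   -0.78  2.07]
pos [0.5588 0.0383 0.0712] yaw 52.48 F [0.28 0.1  0.31] M [-0.13   0.074  0.012] w 0.03923950518331194
```

Call:
play_rows(
  targets=[
    [0,0.001,0,0,0,-0.008,0.45],
    [0,0,0,0,0,-0.005,0.45],
    [0,0,0,0,0,0,0.45],
    [0,0,0,0,0,0,0.45],
  ],
)

```text
t: 4.65
eef_pos: [0.5591, 0.0384, 0.0577]
ee_rot: [3.141, -0.001, 0.916]
force: [-0.1, -0.2, -0.8]
width: 0.0396
```

```bash
python3 corr.py .5585 .0385 .055 52.5;python3 - <<'E'
from h import *
p,d=grab_frame("side"); cv2.imwrite("pics/s2.png",cv2.resize(p[140:240,250:360],None,fx=6,fy=6,interpolation=cv2.INTER_CUBIC)[:600])
E
```

```text
t 4.65 turn [-0.0006  0.0013  0.0003] shift [-0.0006  0.0001 -0.0027] q [ 0.42  0.35 -0.46  0.   -0.75  2.07]
pos [0.5591 0.0384 0.0577] yaw 52.48 F [-0.15 -0.22 -0.78] M [-0.18  0.11  0.01] w 0.03959588673847763
```

View pics/s2.png

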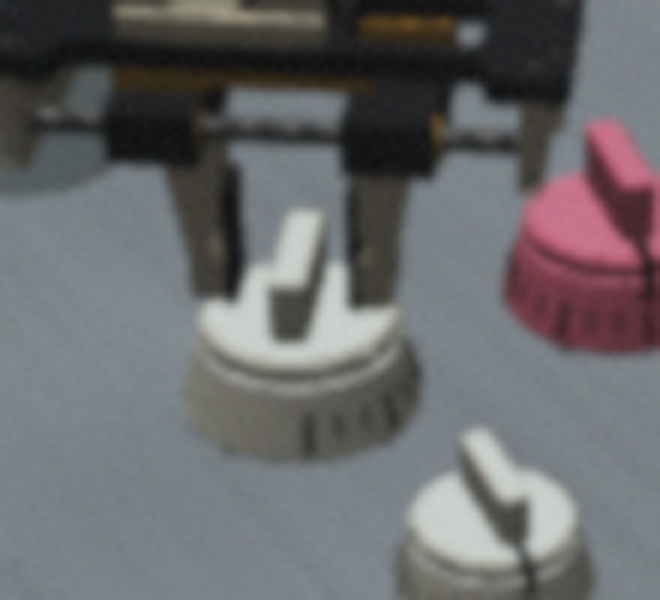

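The bar sits between the fingers, and the fingertips are above the disc. Next I close gently.

Call:
play_rows(
  targets=[
    [0,0.001,0,-0.0004,0,-0.002,0.3],
    [0,0,0,0,0,0,0.2],
    [0,0,0,0,0,0,0.1],
    [0,0,0,0,0,0,0.0],
    [0,0,0,0,0,0,0.0],
  ],
  grip_force=10,
)

```text
t: 5.32
eef_pos: [0.5589, 0.0384, 0.0559]
ee_rot: [3.141, -0.001, 0.916]
force: [1.2, 0.6, -0.8]
width: 0.0141
```

```bash
python3 corr.py .5585 .0385 .051 52.5
```

```text
t 5.325 turn [-0.0009  0.0009  0.0003] shift [-0.0004  0.0001 -0.0049] q [ 0.42  0.36 -0.46 -0.   -0.75  2.07]
pos [0.5589 0.0384 0.0559] yaw 52.48 F [ 1.21  0.62 -0.8 ] M [-0.212 -0.063  0.025] w 0.01409017376477638
```

Call:
play_rows(
  targets=[
    [0,0,0,0,0,0,0],
    [0,0,0,0,0,0,0],
    [0,0,0,0,0,-0.0005,0],
  ],
  grip_force=50,
)

```text
t: 5.7
eef_pos: [0.559, 0.0385, 0.0558]
ee_rot: [3.141, -0.001, 0.916]
force: [-2.4, 0.2, 7.0]
width: 0.0134
```

```bash
python3 corr.py .5585 .0385 .051 52.5
```

```text
t 5.7 turn [-0.0007  0.0012  0.0001] shift [-0.0005  0.     -0.0048] q [ 0.42  0.36 -0.46 -0.   -0.75  2.07]
pos [0.559  0.0385 0.0558] yaw 52.5 F [-2.35  0.22  7.02] M [-0.036  1.052  0.028] w 0.013417511754329377
```

Call:
play_rows(
  targets=[
    [0,0,0,0,0,-0.001,0],
  ],
)

```text
t: 5.82
eef_pos: [0.5591, 0.0385, 0.0557]
ee_rot: [3.141, -0.001, 0.917]
force: [-4.2, 0.5, 14.1]
width: 0.0138
```

```bash
python3 corr.py .5585 .0385 .051 52.5
```

```text
t 5.825 turn [-0.0006  0.0015 -0.0004] shift [-0.0006  0.     -0.0047] q [ 0.42  0.36 -0.46  0.   -0.75  2.07]
pos [0.5591 0.0385 0.0557] yaw 52.52 F [-4.23  0.49 14.11] M [ 0.166  2.014 -0.033] w 0.013813031558139394
```

Call:
play_rows(
  targets=[
    [0,0,0,0,0,-0.001,0],
  ],
)

```text
t: 5.95
eef_pos: [0.559, 0.0384, 0.0557]
ee_rot: [3.141, -0.001, 0.917]
force: [-4.2, 0.4, 10.3]
width: 0.0134
```

```bash
python3 corr.py .5585 .0385 .051 52.5
```

```text
t 5.95 turn [-0.0005  0.0017 -0.0007] shift [-0.0005  0.0001 -0.0047] q [ 0.42  0.36 -0.47  0.   -0.75  2.07]
pos [0.559  0.0384 0.0557] yaw 52.54 F [-4.24  0.39 10.33] M [ 0.08   1.803 -0.009] w 0.013421829496669568
```

Call:
play_rows(
  targets=[
    [0,0,0,-0.0004,0,-0.0014,0],
  ],
)

```text
t: 6.08
eef_pos: [0.559, 0.0385, 0.0557]
ee_rot: [3.14, -0.002, 0.918]
force: [-4.0, -0.6, 14.1]
width: 0.0134
```

```bash
python3 corr.py .5585 .0385 .051 52.5
```

```text
t 6.075 turn [-0.0004  0.0027 -0.0012] shift [-0.0005  0.     -0.0047] q [ 0.42  0.36 -0.47  0.   -0.75  2.07]
pos [0.559  0.0385 0.0557] yaw 52.57 F [-4.04 -0.55 14.08] M [-0.193  1.613  0.007] w 0.013442125576178625
```

Call:
play_rows(
  targets=[
    [0,0,0,-0.0004,0,-0.0014,0],
  ],
)

```text
t: 6.2
eef_pos: [0.559, 0.0385, 0.0557]
ee_rot: [3.139, -0.003, 0.918]
force: [-4.4, -0.5, 12.4]
width: 0.0136
```

```bash
python3 corr.py .5585 .0385 .051 52.5
```

```text
t 6.2 turn [-0.0004  0.004  -0.0018] shift [-0.0005 -0.     -0.0047] q [ 0.42  0.36 -0.47  0.   -0.74  2.07]
pos [0.559  0.0385 0.0557] yaw 52.6 F [-4.43 -0.47 12.42] M [-0.205  1.634 -0.056] w 0.013557721495661644
```

Call:
play_rows(
  targets=[
    [0,0.004,0,-0.001,0,-0.0016,0],
    [0,0.002,0,-0.001,0,-0.0016,0],
  ],
)

```text
t: 6.45
eef_pos: [0.559, 0.0385, 0.0557]
ee_rot: [3.14, -0.002, 0.919]
force: [-2.0, -0.9, 11.7]
width: 0.0135
```

```bash
python3 corr.py .5585 .0385 .051 52.5
```

```text
t 6.45 turn [-0.0006  0.0024 -0.0031] shift [-0.0005 -0.     -0.0047] q [ 0.42  0.36 -0.47  0.   -0.75  2.07]
pos [0.559  0.0385 0.0557] yaw 52.68 F [-2.04 -0.87 11.71] M [-0.751  0.867 -0.102] w 0.013531608714891362
```

Call:
play_rows(
  targets=[
    [0,0.003,-0.03,-0.001,0,-0.002,0],
    [0,0.002,-0.05,-0.001,0,-0.002,0],
  ],
)

```text
t: 6.7
eef_pos: [0.5589, 0.0385, 0.0557]
ee_rot: [3.14, -0.002, 0.84]
force: [-4.0, 1.1, 17.8]
width: 0.0139
```

```bash
python3 corr.py .5585 .0385 .051 52.5
```

```text
t 6.7 turn [-0.0004  0.0019  0.0763] shift [-0.0004 -0.     -0.0047] q [ 0.42  0.36 -0.47  0.   -0.75  1.99]
pos [0.5589 0.0385 0.0557] yaw 48.13 F [-3.95  1.09 17.76] M [-0.215  1.855  0.131] w 0.013876040698411883
```

Call:
play_rows(
  targets=[
    [0,0.003,-0.06,-0.001,0,-0.0017,0],
    [0,0.002,-0.06,-0.001,0,-0.0017,0],
    [0,0.002,-0.06,-0.001,0,-0.0017,0],
    [0,0.002,-0.06,-0.001,0,-0.0017,0],
  ],
)

```text
t: 7.2
eef_pos: [0.5587, 0.0388, 0.0557]
ee_rot: [3.141, -0.002, 0.597]
force: [-2.8, -0.7, 14.3]
width: 0.0133
```

```bash
python3 corr.py .5585 .0385 .051 52.5;python3 - <<'E'
from h import *
p,d=grab_frame("side"); cv2.imwrite("pics/s3.png",cv2.resize(p[140:240,250:360],None,fx=6,fy=6,interpolation=cv2.INTER_CUBIC)[:600])
E
```

```text
t 7.2 turn [-0.0007  0.0017  0.3195] shift [-0.0002 -0.0003 -0.0047] q [ 0.42  0.36 -0.47  0.   -0.75  1.75]
pos [0.5587 0.0388 0.0557] yaw 34.19 F [-2.83 -0.72 14.27] M [-0.339  1.276  0.225] w 0.013298027915906003
```

View pics/s3.png

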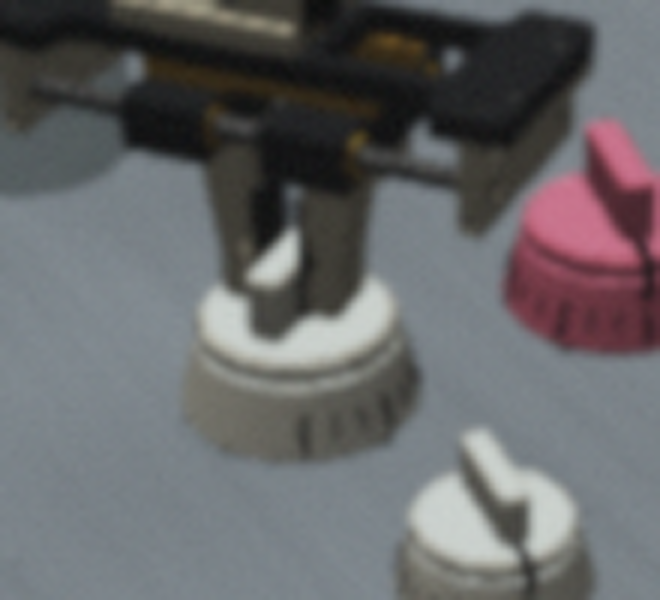

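Call:
play_rows(
  targets=[
    [0,0.002,-0.08,-0.001,-0.0003,-0.0018,0],
    [0,0.002,-0.08,-0.001,-0.0003,-0.0018,0],
    [0,0.002,-0.08,-0.001,-0.0003,-0.0018,0],
    [0,0.002,-0.08,-0.001,-0.0003,-0.0018,0],
  ],
)

```text
t: 7.75
eef_pos: [0.5584, 0.0392, 0.0557]
ee_rot: [-3.141, -0.004, 0.269]
force: [-3.5, 1.3, 13.9]
width: 0.0133
```

```bash
python3 corr.py .5587 .0385 .0557 -115;python3 - <<'E'
from h import *
p,d=grab_frame("side"); cv2.imwrite("pics/s4.png",cv2.resize(p[140:240,250:360],None,fx=6,fy=6,interpolation=cv2.INTER_CUBIC)[:600])
E
```

```text
t 7.75 turn [ 0.0029  0.0036 -2.2759] shift [ 0.0003 -0.0007  0.    ] q [ 0.42  0.36 -0.47 -0.   -0.74  1.42]
pos [0.5584 0.0392 0.0557] yaw 15.4 F [-3.53  1.28 13.87] M [0.379 1.582 0.228] w 0.013300383402195675
```

View pics/s4.png

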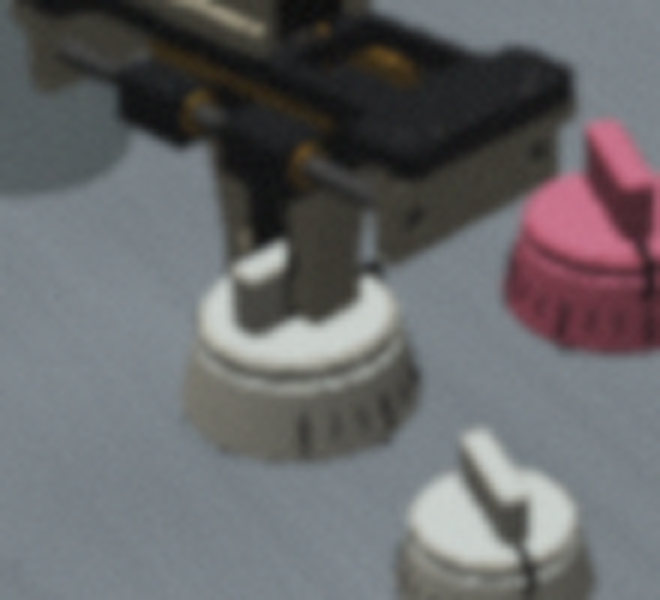

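Call:
play_rows(
  targets=[
    [0.002,0.003,-0.08,-0.001,0,-0.0019,0],
    [0.001,0.002,-0.08,-0.001,0.0001,-0.002,0],
    [0.001,0.002,-0.08,-0.001,0.0001,-0.002,0],
    [0,0.002,-0.08,-0.001,0.0001,-0.002,0],
    [0,0.002,-0.08,-0.001,0.0001,-0.002,0],
  ],
)

```text
t: 8.43
eef_pos: [0.5583, 0.0398, 0.0557]
ee_rot: [-3.137, -0.005, -0.141]
force: [-3.6, 0.0, 16.1]
width: 0.0134
```

```bash
python3 corr.py .5587 .0385 .0557 -115
```

```text
t 8.425 turn [ 0.0022  0.0074 -1.8662] shift [ 0.0004 -0.0013  0.    ] q [ 0.42  0.35 -0.47 -0.   -0.74  1.01]
pos [0.5583 0.0398 0.0557] yaw -8.08 F [-3.57  0.05 16.14] M [-0.425  1.702  0.227] w 0.013438254874201241
```

Call:
play_rows(
  targets=[
    [0.001,0.005,-0.09,-0.001,0.0001,-0.002,0],
    [0.001,0.004,-0.09,-0.001,0.0001,-0.002,0],
    [0.001,0.004,-0.09,-0.001,0.0001,-0.002,0],
    [0,0.004,-0.09,-0.001,0.0001,-0.002,0],
    [0,0.004,-0.09,-0.001,0.0001,-0.002,0],
  ],
)

```text
t: 9.05
eef_pos: [0.5587, 0.0405, 0.0557]
ee_rot: [-3.137, 0.004, -0.598]
force: [-3.4, -0.9, 15.4]
width: 0.0133
```

```bash
python3 corr.py .5587 .0385 .0557 -115
```

```text
t 9.05 turn [-0.006   0.0035 -1.4087] shift [ 0.    -0.002 -0.   ] q [ 0.42  0.36 -0.46 -0.01 -0.75  0.56]
pos [0.5587 0.0405 0.0557] yaw -34.29 F [-3.38 -0.87 15.38] M [-0.514  1.406  0.202] w 0.01328986167170771
```

```bash
sed -i '$a Rt=R.from_euler("xyz",[np.pi,0,s["ee_rot"][2]]); print("tilt fix",np.round((Rt*Rc.inv()).as_rotvec(),4))' corr.py; python3 corr.py .5587 .0385 .0557 -115
python3 - <<'E'
from h import *
p,d=grab_frame("side"); cv2.imwrite("pics/s5.png",cv2.resize(p[140:240,250:360],None,fx=6,fy=6,interpolation=cv2.INTER_CUBIC)[:600])
E
```

```text
t 9.05 turn [-0.006   0.0035 -1.4087] shift [ 0.    -0.002 -0.   ] q [ 0.42  0.36 -0.46 -0.01 -0.75  0.56]
pos [0.5587 0.0405 0.0557] yaw -34.29 F [-3.38 -0.87 15.38] M [-0.514  1.406  0.202] w 0.01328986167170771
tilt fix [-0.0063 -0.0011  0.    ]
```

View pics/s5.png

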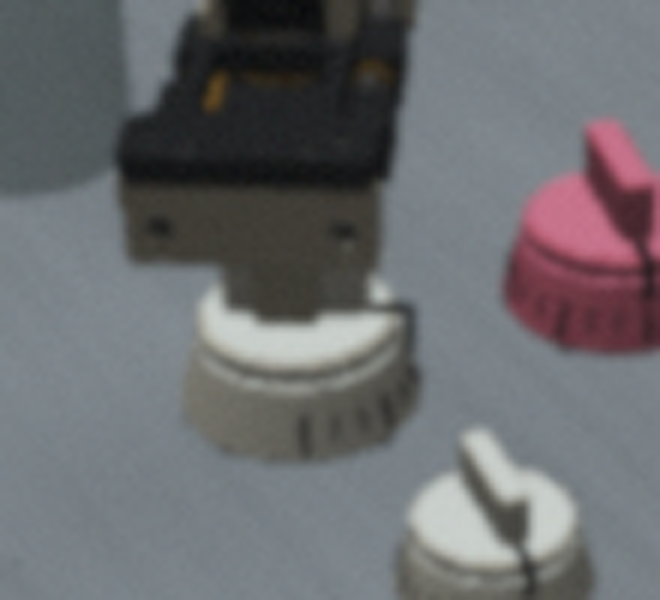

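The pointer now shows at about (410,320) in the zoom. The 60 tick is still at (305,430), so the drum hasn't swivelled.

Call:
play_rows(
  targets=[
    [-0.005,0.001,-0.09,-0.001,0.0001,-0.002,0],
    [-0.002,0.002,-0.09,-0.001,0,-0.002,0],
    [-0.001,0.002,-0.09,-0.001,0,-0.002,0],
    [0,0.002,-0.09,-0.001,0,-0.002,0],
    [0,0.002,-0.09,-0.001,0,-0.002,0],
  ],
)

```text
t: 9.72
eef_pos: [0.5591, 0.0412, 0.0557]
ee_rot: [-3.14, -0.003, -1.06]
force: [-3.4, -1.3, 14.7]
width: 0.0139
```

```bash
python3 corr.py .5587 .0385 .0557 -115
```

```text
t 9.725 turn [ 0.0028  0.0015 -0.9467] shift [-0.0004 -0.0027 -0.    ] q [ 0.42  0.36 -0.47  0.   -0.75  0.08]
pos [0.5591 0.0412 0.0557] yaw -60.76 F [-3.43 -1.32 14.73] M [-0.382  1.455  0.225] w 0.013852625271520414
tilt fix [ 0.0017  0.0025 -0.    ]
```

Call:
play_rows(
  targets=[
    [0.002,0.003,-0.09,-0.001,0,-0.0021,0],
    [0.001,0.002,-0.09,-0.001,0,-0.0021,0],
    [0.001,0.002,-0.09,-0.001,0,-0.0021,0],
    [0,0.002,-0.09,-0.001,0,-0.0021,0],
    [0,0.002,-0.09,-0.001,0,-0.0021,0],
    [0,0.002,-0.09,-0.001,0,-0.0021,0],
  ],
)

```text
t: 10.48
eef_pos: [0.5599, 0.0414, 0.0557]
ee_rot: [-3.136, 0.001, -1.61]
force: [-3.2, -0.8, 16.4]
width: 0.0138
```

```bash
python3 corr.py .5587 .0385 .0557 -115
python3 - <<'E'
from h import *
p,d=grab_frame("side"); cv2.imwrite("pics/s6.png",cv2.resize(p[140:240,250:360],None,fx=6,fy=6,interpolation=cv2.INTER_CUBIC)[:600])
E
```

```text
t 10.475 turn [ 3.000e-04  5.500e-03 -3.973e-01] shift [-0.0012 -0.0029  0.    ] q [ 0.42  0.36 -0.47  0.   -0.74 -0.46]
pos [0.5599 0.0414 0.0557] yaw -92.24 F [-3.25 -0.82 16.44] M [-0.467  1.602  0.189] w 0.013795621709347098
tilt fix [-0.0007  0.0054  0.    ]
```

View pics/s6.png

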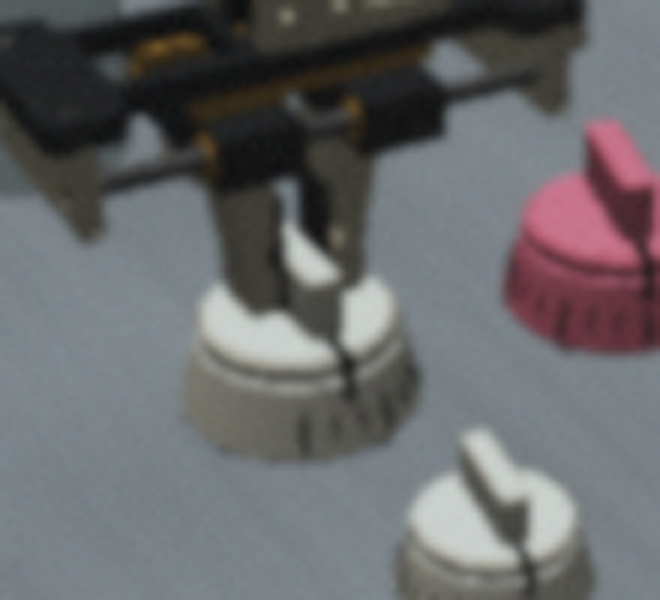

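Call:
play_rows(
  targets=[
    [0,0.005,-0.06,-0.001,0,-0.0021,0],
    [0,0.003,-0.06,-0.001,0,-0.0021,0],
    [0,0.002,-0.06,-0.001,0,-0.0021,0],
    [0,0.002,-0.06,-0.001,0,-0.0021,0],
    [0,0.002,-0.05,-0.001,0,-0.0021,0],
  ],
)

```text
t: 11.15
eef_pos: [0.5604, 0.0413, 0.0557]
ee_rot: [-3.138, 0.001, -1.907]
force: [-3.8, -0.8, 16.6]
width: 0.0137
```

```bash
python3 corr.py .5587 .0385 .0557 -115
```

```text
t 11.15 turn [ 0.0007  0.0039 -0.1003] shift [-0.0017 -0.0028  0.    ] q [ 0.42  0.36 -0.46  0.   -0.74 -0.76]
pos [0.5604 0.0413 0.0557] yaw -109.25 F [-3.82 -0.8  16.56] M [-0.423  1.591  0.249] w 0.013738209200539534
tilt fix [0.0005 0.004  0.    ]
```

Call:
play_rows(
  targets=[
    [0,0.004,-0.025,-0.001,0,-0.0021,0],
    [0,0.002,-0.025,-0.001,0,-0.0021,0],
  ],
)

```text
t: 11.4
eef_pos: [0.5605, 0.0413, 0.0557]
ee_rot: [-3.139, 0.0, -1.956]
force: [-3.5, -1.5, 16.7]
width: 0.0138
```

```bash
python3 corr.py .5587 .0385 .0557 -115
```

```text
t 11.4 turn [ 0.0008  0.0028 -0.0511] shift [-0.0018 -0.0028  0.    ] q [ 0.42  0.36 -0.46  0.   -0.75 -0.81]
pos [0.5605 0.0413 0.0557] yaw -112.07 F [-3.48 -1.47 16.7 ] M [-0.357  1.723  0.237] w 0.013797562164182988
tilt fix [0.0008 0.0029 0.    ]
```

Call:
play_rows(
  targets=[
    [0,0.003,-0.02,-0.001,0,-0.0021,0],
    [0,0.002,-0.015,-0.001,0,-0.0021,0],
  ],
)

```text
t: 11.65
eef_pos: [0.5606, 0.0413, 0.0557]
ee_rot: [-3.139, 0.0, -1.99]
force: [-4.0, -1.5, 16.3]
width: 0.014
```

```bash
python3 corr.py .5587 .0385 .0557 -115
```

```text
t 11.65 turn [ 0.001   0.0027 -0.0176] shift [-0.0019 -0.0028  0.    ] q [ 0.42  0.36 -0.46  0.   -0.75 -0.84]
pos [0.5606 0.0413 0.0557] yaw -113.99 F [-3.99 -1.49 16.3 ] M [-0.329  1.671  0.246] w 0.013963575086082721
tilt fix [0.001  0.0027 0.    ]
```

Call:
play_rows(
  targets=[
    [0,0.003,-0.015,-0.001,0,-0.0021,0],
  ],
)

```text
t: 11.78
eef_pos: [0.5606, 0.0413, 0.0557]
ee_rot: [-3.139, -0.0, -2.004]
force: [-4.4, -0.4, 16.7]
width: 0.0137
```

```bash
python3 corr.py .5587 .0385 .0557 -115
```

```text
t 11.775 turn [ 0.0011  0.0021 -0.0036] shift [-0.0019 -0.0028  0.    ] q [ 0.42  0.36 -0.46  0.   -0.75 -0.86]
pos [0.5606 0.0413 0.0557] yaw -114.79 F [-4.36 -0.36 16.74] M [-0.339  1.618  0.227] w 0.013709194822722186
tilt fix [ 0.0011  0.0021 -0.    ]
```

Call:
play_rows(
  targets=[
    [0,0.002,-0.012,-0.001,0,-0.0021,0],
  ],
)

```text
t: 11.9
eef_pos: [0.5606, 0.0413, 0.0557]
ee_rot: [-3.139, -0.0, -2.015]
force: [-4.0, -0.8, 17.1]
width: 0.0135
```

```bash
python3 corr.py .5587 .0385 .0557 -115
python3 - <<'E'
from h import *
p,d=grab_frame("side"); cv2.imwrite("pics/s7.png",cv2.resize(p[140:240,250:360],None,fx=6,fy=6,interpolation=cv2.INTER_CUBIC)[:600])
E
```

```text
t 11.9 turn [0.0012 0.0025 0.0074] shift [-0.0019 -0.0028  0.    ] q [ 0.42  0.36 -0.46  0.   -0.75 -0.87]
pos [0.5606 0.0413 0.0557] yaw -115.43 F [-4.02 -0.83 17.06] M [-0.311  1.676  0.261] w 0.01354424653849628
tilt fix [ 0.0012  0.0025 -0.    ]
```

View pics/s7.png

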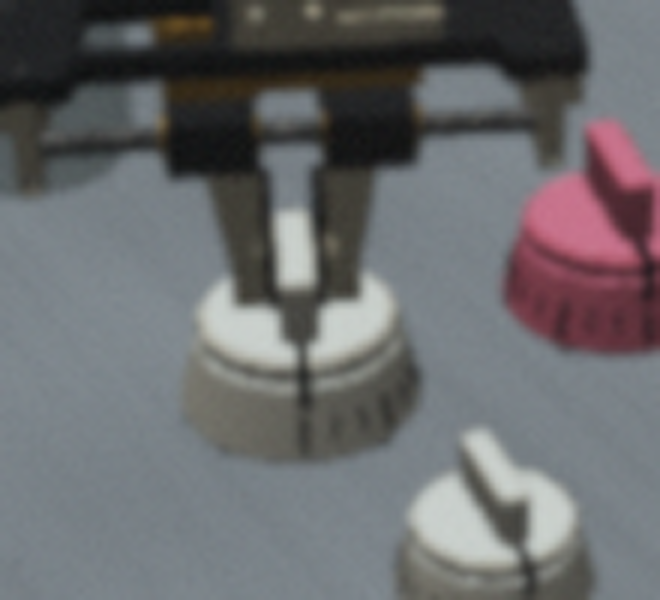

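Call:
play_rows(
  targets=[
    [0,0.003,-0.01,-0.001,0,-0.0022,0],
  ],
)

```text
t: 12.08
eef_pos: [0.5606, 0.0413, 0.0557]
ee_rot: [-3.139, -0.0, -2.024]
force: [-4.9, -1.9, 17.7]
width: 0.0136
```

```bash
python3 corr.py .5587 .0385 .0557 -115
```

```text
t 12.075 turn [0.0013 0.002  0.0168] shift [-0.0019 -0.0028  0.    ] q [ 0.42  0.36 -0.46  0.   -0.75 -0.88]
pos [0.5606 0.0413 0.0557] yaw -115.96 F [-4.94 -1.91 17.67] M [-0.324  1.816  0.234] w 0.013638026749262823
tilt fix [ 0.0013  0.002  -0.    ]
```

Call:
play_rows(
  targets=[
    [0,0.002,-0.01,-0.001,0,-0.0022,0],
  ],
)

```text
t: 12.2
eef_pos: [0.5606, 0.0413, 0.0557]
ee_rot: [-3.139, -0.0, -2.033]
force: [-5.1, -0.9, 18.0]
width: 0.0139
```

```bash
python3 corr.py .5587 .0385 .0557 -115
```

```text
t 12.2 turn [0.0014 0.0024 0.0256] shift [-0.0019 -0.0028  0.    ] q [ 0.42  0.36 -0.46  0.   -0.75 -0.89]
pos [0.5606 0.0413 0.0557] yaw -116.47 F [-5.09 -0.89 17.97] M [-0.251  1.825  0.289] w 0.013888743018373227
tilt fix [ 0.0014  0.0024 -0.    ]
```

Call:
play_rows(
  targets=[
    [0,0.004,-0.008,-0.0015,0,-0.002,0],
  ],
)

```text
t: 12.32
eef_pos: [0.5606, 0.0413, 0.0557]
ee_rot: [-3.14, -0.001, -2.039]
force: [0.1, -3.0, 12.0]
width: 0.0132
```

```bash
python3 corr.py .5587 .0385 .0557 -115
```

```text
t 12.325 turn [0.0014 0.0016 0.0322] shift [-0.0019 -0.0028 -0.    ] q [ 0.42  0.36 -0.46  0.   -0.75 -0.89]
pos [0.5606 0.0413 0.0557] yaw -116.85 F [ 0.09 -2.96 12.02] M [-0.659  0.234  0.233] w 0.013191538173700449
tilt fix [ 0.0014  0.0016 -0.    ]
```

Call:
play_rows(
  targets=[
    [0,0.004,-0.008,-0.0015,0,-0.002,0],
  ],
)

```text
t: 12.45
eef_pos: [0.5606, 0.0414, 0.0557]
ee_rot: [-3.14, -0.001, -2.046]
force: [-1.1, -2.3, 11.7]
width: 0.0134
```

```bash
python3 corr.py .5587 .0385 .0557 -115
python3 - <<'E'
from h import *
p,d=grab_frame("side"); cv2.imwrite("pics/s8.png",cv2.resize(p[140:240,250:360],None,fx=6,fy=6,interpolation=cv2.INTER_CUBIC)[:600])
E
```

```text
t 12.45 turn [0.0013 0.0009 0.0388] shift [-0.0019 -0.0029 -0.    ] q [ 0.42  0.36 -0.46  0.   -0.75 -0.9 ]
pos [0.5606 0.0414 0.0557] yaw -117.23 F [-1.14 -2.33 11.67] M [-0.651  0.419  0.253] w 0.013444716840068694
tilt fix [ 0.0014  0.0009 -0.    ]
```

View pics/s8.png

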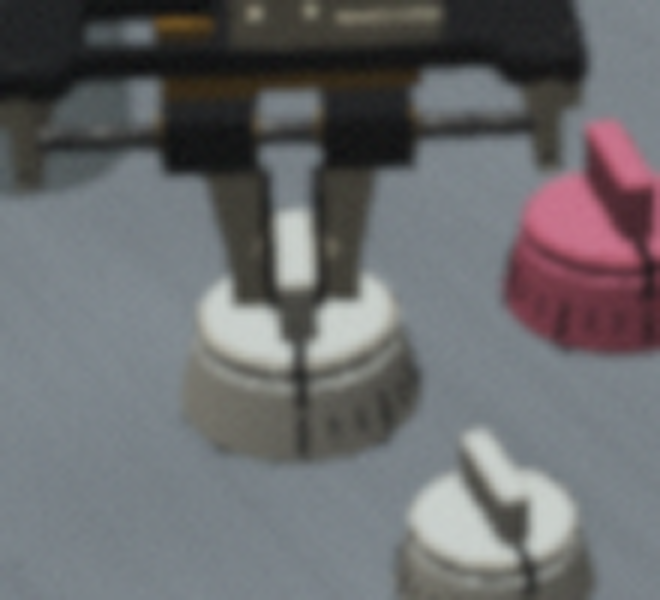

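Run:
```python
from h import *
for n in("s2","s4","s5","s6","s7","s8"):
    g=cv2.imread(f"pics/{n}.png").min(2).astype(float)
    out=[]
    for lo,hi,r0,r1 in((285,322,370,400),(285,322,420,450),(322,350,415,435),(350,372,405,425),(374,398,400,425)):
        pr=g[r0:r1,lo:hi].mean(0); w=np.clip(np.sort(pr)[len(pr)//2]-pr,0,None); out.append(round(lo+(w*np.arange(hi-lo)).sum()/w.sum(),1))
    print(n,out)
```

```text
s2 [np.float64(315.0), np.float64(308.7), np.float64(338.7), np.float64(366.2), np.float64(391.5)]
s4 [np.float64(307.0), np.float64(304.3), np.float64(336.1), np.float64(362.8), np.float64(387.3)]
s5 [np.float64(315.9), np.float64(304.4), np.float64(335.7), np.float64(362.7), np.float64(387.4)]
s6 [np.float64(315.0), np.float64(304.4), np.float64(335.6), np.float64(362.2), np.float64(387.4)]
s7 [np.float64(304.0), np.float64(304.4), np.float64(336.1), np.float64(362.5), np.float64(387.1)]
s8 [np.float64(300.8), np.float64(303.0), np.float64(333.2), np.float64(361.1), np.float64(386.1)]
```

Call:
play_rows(
  targets=[
    [0,0.002,-0.004,-0.001,0,-0.0022,0],
    [0,0.002,-0.014,-0.001,0,-0.0022,0],
  ],
)

```text
t: 12.75
eef_pos: [0.5609, 0.0414, 0.0556]
ee_rot: [-3.139, -0.001, -2.061]
force: [-4.0, -1.6, 18.5]
width: 0.0136
```

```bash
python3 corr.py .5587 .0385 .0557 -115
python3 - <<'E'
from h import *
p,d=grab_frame("side"); cv2.imwrite("pics/s9.png",cv2.resize(p[140:240,250:360],None,fx=6,fy=6,interpolation=cv2.INTER_CUBIC)[:600])
g=cv2.imread("pics/s9.png").min(2).astype(float)
for lo,hi,r0,r1 in((285,322,370,400),(285,322,420,450),(322,350,415,435),(350,372,405,425),(374,398,400,425)):
        pr=g[r0:r1,lo:hi].mean(0); w=np.clip(np.sort(pr)[len(pr)//2]-pr,0,None); print(round(lo+(w*np.arange(hi-lo)).sum()/w.sum(),1))
E
```

```text
t 12.75 turn [0.0016 0.0019 0.0541] shift [-0.0022 -0.0029  0.0001] q [ 0.42  0.36 -0.46  0.   -0.75 -0.92]
pos [0.5609 0.0414 0.0556] yaw -118.1 F [-4.04 -1.58 18.49] M [-0.25   1.781  0.448] w 0.01359440012525156
tilt fix [ 0.0017  0.0018 -0.    ]
299.9
302.4
332.7
360.7
385.4
```

Call:
play_rows(
  targets=[
    [0,0.002,0.02,-0.001,0,-0.002,0],
    [0,0.002,0.06,-0.001,0,-0.002,0],
    [0,0.002,0.08,-0.001,0,-0.002,0],
    [0,0.002,0.08,-0.001,0,-0.002,0],
    [0,0.002,0.08,-0.001,0,-0.002,0],
  ],
)

```text
t: 13.42
eef_pos: [0.5604, 0.0415, 0.0557]
ee_rot: [-3.138, -0.0, -1.729]
force: [-3.9, -1.6, 16.7]
width: 0.0137
```

```bash
python3 corr.py .5598 .0412 .0557 -71
```

```text
t 13.425 turn [-3.000e-04  3.500e-03  4.899e-01] shift [-0.0006 -0.0003  0.    ] q [ 0.42  0.36 -0.46  0.   -0.75 -0.58]
pos [0.5604 0.0415 0.0557] yaw -99.07 F [-3.9  -1.59 16.67] M [-0.223  1.746 -0.119] w 0.013690297045709777
tilt fix [ 0.0006  0.0035 -0.    ]
```

Call:
play_rows(
  targets=[
    [0,0.003,0.08,-0.001,0,-0.002,0],
    [0,0.002,0.08,-0.001,0,-0.002,0],
    [0,0.002,0.08,-0.001,0,-0.002,0],
    [0,0.002,0.08,-0.001,0,-0.002,0],
    [0,0.002,0.08,-0.001,0,-0.002,0],
  ],
)

```text
t: 14.05
eef_pos: [0.5597, 0.0415, 0.0557]
ee_rot: [-3.138, -0.0, -1.312]
force: [-4.0, -1.2, 16.9]
width: 0.0141
```

```bash
python3 corr.py .5598 .0412 .0557 -71
python3 - <<'E'
from h import *
p,d=grab_frame("side"); cv2.imwrite("pics/s10r.png",p);cv2.imwrite("pics/s10.png",cv2.resize(p[170:220,275:330],None,fx=12,fy=12,interpolation=cv2.INTER_CUBIC)[:600])
E
```

```text
t 14.05 turn [-0.0007  0.0033  0.0731] shift [ 0.0001 -0.0003  0.    ] q [ 0.42  0.36 -0.46  0.   -0.75 -0.17]
pos [0.5597 0.0415 0.0557] yaw -75.19 F [-3.99 -1.24 16.89] M [-0.407  1.759 -0.133] w 0.014062729136560696
tilt fix [-0.0005  0.0033 -0.    ]
```

View pics/s10.png

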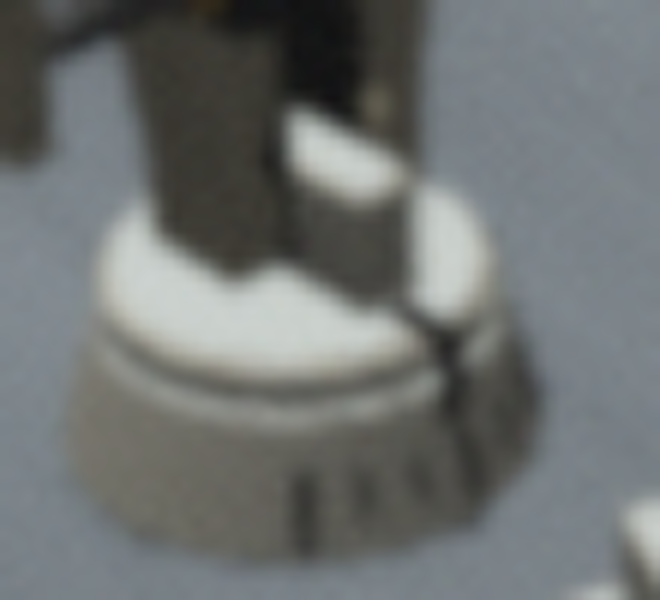

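Call:
play_rows(
  targets=[
    [0,0.003,0.03,-0.001,0,-0.002,0],
    [0,0.002,0.02,-0.001,0,-0.002,0],
  ],
)

```text
t: 14.35
eef_pos: [0.5596, 0.0414, 0.0557]
ee_rot: [-3.139, -0.0, -1.255]
force: [-3.9, -0.8, 16.5]
width: 0.0136
```

```bash
python3 corr.py .5598 .0412 .0557 -71
python3 - <<'E'
from h import *
p,d=grab_frame("side"); cv2.imwrite("pics/s11r.png",p);cv2.imwrite("pics/s11.png",cv2.resize(p[170:220,275:330],None,fx=12,fy=12,interpolation=cv2.INTER_CUBIC)[:600])
p,d=grab_frame("top"); cv2.imwrite("pics/t11.png",cv2.resize(p[170:220,265:325],None,fx=12,fy=12,interpolation=cv2.INTER_CUBIC)[:600])
E
```

```text
t 14.35 turn [-0.0008  0.0028  0.0157] shift [ 0.0002 -0.0002  0.    ] q [ 0.42  0.36 -0.46  0.   -0.75 -0.11]
pos [0.5596 0.0414 0.0557] yaw -71.9 F [-3.9  -0.76 16.51] M [-0.389  1.599 -0.154] w 0.013590388733186859
tilt fix [-0.0008  0.0028 -0.    ]
```

View pics/s11.png

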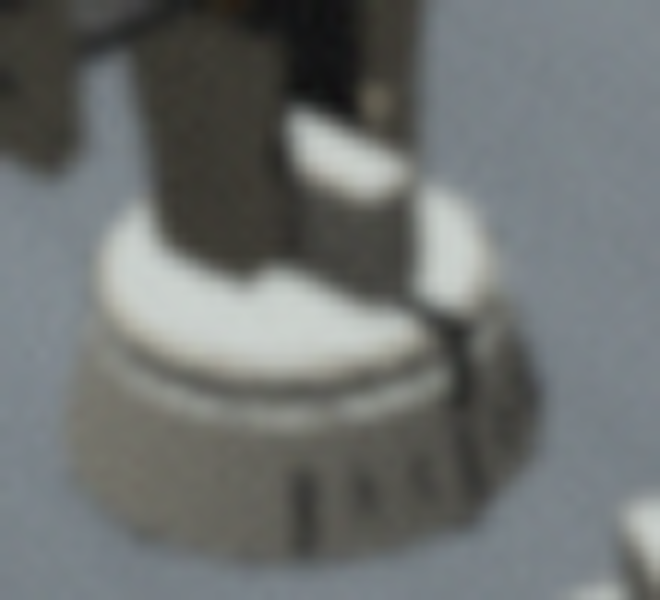

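View pics/t11.png

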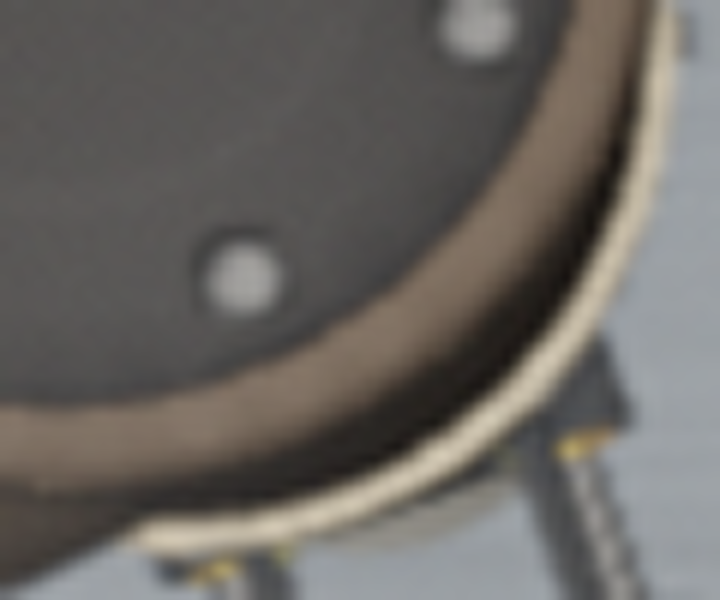

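Run:
```python
from h import *
g=cv2.imread("pics/s11r.png").min(2).astype(float)
print(g[192:214,305:322].astype(int))
C=np.array([.5600,.0395])
for ph in(-116,-74,-72,-70,-68):
    a=np.radians(ph);P=[[C[0]+r*np.cos(a),C[1]+r*np.sin(a),z] for r,z in((41,38),(41,24),(42,15),(43.5,5))] if 0 else [[C[0]+r/1e3*np.cos(a),C[1]+r/1e3*np.sin(a),z/1e3] for r,z in((41,38),(41,24),(42,15),(43.5,5))]
    print(ph,proj("side",P).round(2).tolist())
```

```text
[[ 65  66  63  71 109 164 196 201 200 184 159 145 132 128 125 123 126]
 [ 64  66  67  75 118 168 195 199 196 171 149 139 129 127 125 125 124]
 [ 80  78  76  77 107 149 176 188 178 152 127 122 123 123 125 125 125]
 [131 121 116  98  92 104 131 145 143 127 106 104 113 116 122 123 124]
 [178 171 166 153 120  87  76  81  93  98 102 101 106 111 119 123 125]
 [196 193 189 177 149 104  69  50  55  84 106 102  95 104 117 121 125]
 [193 185 173 163 140 110  79  52  54  90 108  91  81  91 107 120 121]
 [168 157 145 128 106  94  81  60  55  84  97  81  70  77 100 115 120]
 [124 117 112  95  87  92  94  75  50  66  81  74  67  71  91 113 119]
 [ 87  94  95 100 105 117 117  85  48  57  73  74  62  63  82 103 118]
 [ 97 111 126 133 128 120 105  74  47  55  69  68  63  62  73  98 117]
 [134 133 134 128 115 101  82  61  44  57  67  64  65  61  70  99 116]
 [128 119 107  98  88  82  76  64  58  61  67  61  57  64  78 101 118]
 [ 96  93  85  81  81  80  74  68  60  63  69  62  62  68  84 105 119]
 [ 82  85  82  78  79  76  76  70  56  60  67  62  60  73  91 108 119]
 [ 82  82  82  79  74  74  76  71  57  56  68  68  67  76  93 109 118]
 [ 79  81  79  78  69  66  74  73  59  53  66  71  77  87 105 116 121]
 [ 71  77  80  77  65  66  75  74  62  53  64  77  87 103 116 121 121]
 [ 62  72  77  76  68  65  72  74  64  57  64  85 102 114 120 123 122]
 [ 62  70  77  77  72  68  70  75  68  62  75  98 114 119 122 124 123]
 [ 69  72  80  78  74  75  75  77  74  76  93 113 120 122 121 125 124]
 [ 75  76  78  81  77  80  79  80  79  86 104 115 120 124 124 124 124]]
-116 [[299.84, 202.73], [300.09, 208.35], [300.27, 212.18], [300.47, 216.5]]
-74 [[312.89, 199.21], [313.01, 204.79], [313.43, 208.5], [314.02, 212.65]]
-72 [[313.36, 198.93], [313.48, 204.5], [313.91, 208.2], [314.51, 212.34]]
-70 [[313.82, 198.63], [313.93, 204.2], [314.36, 207.9], [314.98, 212.02]]
-68 [[314.25, 198.33], [314.36, 203.9], [314.8, 207.58], [315.43, 211.69]]
```

Call:
play_rows(
  targets=[
    [0,0.003,0.013,-0.001,0,-0.002,0],
    [0,0.001,0,0,0,-0.001,0],
    [0,0,0,0,0,0,0],
    [0,0,0,0,0,0.0003,0],
  ],
)

```text
t: 14.95
eef_pos: [0.5592, 0.0413, 0.056]
ee_rot: [-3.14, 0.001, -1.241]
force: [-0.4, 0.6, -2.5]
width: 0.014
```

```bash
python3 corr.py .5598 .0412 .0557 -71
```

```text
t 14.95 turn [-0.0011  0.0014  0.0021] shift [ 0.0006 -0.0001 -0.0003] q [ 0.42  0.36 -0.46 -0.   -0.75 -0.09]
pos [0.5592 0.0413 0.056 ] yaw -71.12 F [-0.41  0.63 -2.47] M [-0.026  0.014 -0.056] w 0.013972447452165767
tilt fix [-0.0011  0.0014  0.    ]
```

Call:
play_rows(
  targets=[
    [0,0,0,0,0,-0.0005,0],
    [0,0,0,0,0,0,0],
  ],
)

```text
t: 15.2
eef_pos: [0.5593, 0.0413, 0.0558]
ee_rot: [-3.14, 0.0, -1.241]
force: [-1.6, 0.2, 1.3]
width: 0.0139
```

```bash
python3 corr.py .5598 .0412 .0557 -71
```

```text
t 15.2 turn [-0.0008  0.0013  0.0017] shift [ 0.0005 -0.0001 -0.0001] q [ 0.42  0.36 -0.46 -0.   -0.75 -0.09]
pos [0.5593 0.0413 0.0558] yaw -71.1 F [-1.63  0.2   1.27] M [0.067 0.609 0.014] w 0.013858493522761113
tilt fix [-0.0008  0.0013  0.    ]
```

Load is nearly zero, so I release and rise.

Call:
play_rows(
  targets=[
    [0,0,0,0,0,0,0.2],
    [0,0,0,0,0,0,0.35],
    [0,0,0,0,0,0,0.4],
    [0,0,0,0,0,0.01,0.4],
    [0,0,0,0,0,0.02,0.4],
    [0,0,0,0,0,0.03,0.4],
    [0,0,0,0,0,0.04,0.4],
    [0,0,0,0,0,0.04,0.4],
    [0,0,0,-0.03,-0.05,0.02,0.4],
    [0,0,0,-0.03,-0.05,0,0.4],
    [0,0,0,-0.03,-0.05,0,0.4],
    [0,0,0,-0.03,-0.05,0,0.4],
  ],
)

```text
t: 16.7
eef_pos: [0.438, -0.1614, 0.2268]
ee_rot: [-3.134, -0.003, -1.234]
force: [1.1, -0.4, -0.0]
width: 0.035
```

Call:
play_rows(
  targets=[
    [0,0,0,-0.02,-0.05,0,0.4],
    [0,0,0,0,-0.05,0,0.4],
    [0,0,0,0,-0.03,0,0.4],
    [0,0,0,0,0,0,0.4],
  ],
)

```text
t: 17.2
eef_pos: [0.4141, -0.298, 0.2312]
ee_rot: [-3.129, -0.006, -1.238]
force: [-0.1, 0.4, -0.6]
width: 0.0351
```

Run:
```python
from h import *
for n,(v,u) in(("top",(165,260)),("side",(165,265))):
    p,d=grab_frame(n); cv2.imwrite(f"pics/{n}12.png",p); cv2.imwrite(f"pics/{n}12z.png",cv2.resize(p[v:v+60,u:u+70],None,fx=8,fy=8,interpolation=cv2.INTER_CUBIC))
```

```text
(no output)
```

View pics/top12z.png

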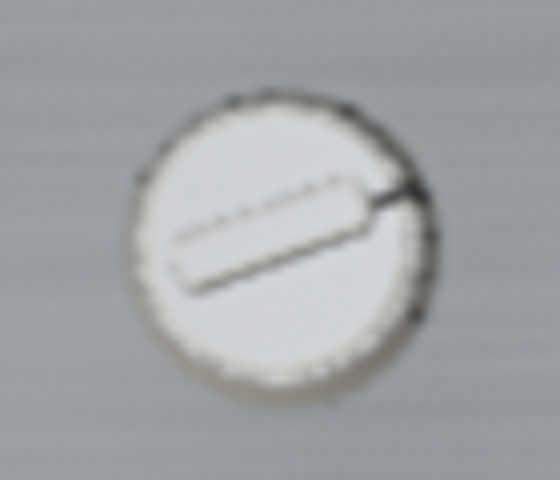

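View pics/side12z.png

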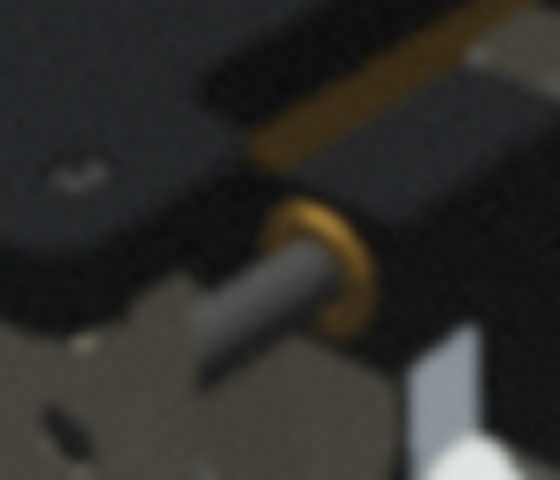

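View pics/top12.png

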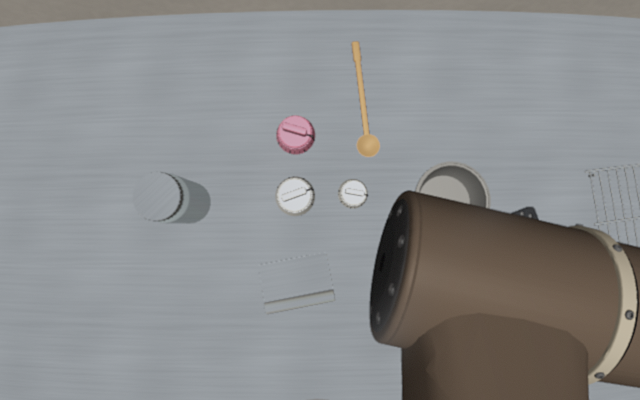

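Call:
play_rows(
  targets=[
    [0,0,0,-0.01,-0.05,0,0.4],
    [0,0,0,-0.018,-0.05,0,0.4],
    [0,0,0,-0.02,-0.05,0,0.4],
    [0,0,0,-0.02,-0.05,0,0.4],
    [0,0,0,-0.02,-0.05,0,0.4],
    [0,0,0,-0.02,-0.05,0,0.4],
    [0,0,0,-0.01,-0.02,0,0.4],
    [0,0,0,0,0,0,0.4],
  ],
)

```text
t: 18.3
eef_pos: [0.2986, -0.6173, 0.2343]
ee_rot: [-3.125, -0.008, -1.22]
force: [0.4, 0.5, 0.3]
width: 0.0351
```

Run:
```python
from meas import *
for n,(v,u) in(("top",(165,260)),("side",(165,265))):
    p,d=grab_frame(n); cv2.imwrite(f"pics/{n}13.png",p); cv2.imwrite(f"pics/{n}13z.png",cv2.resize(p[v:v+60,u:u+70],None,fx=8,fy=8,interpolation=cv2.INTER_CUBIC))
    if n=="top":
        for thr in(190,200): print(disc(p,(295,195),thr)[0])
```

```text
((298.8770751953125, 194.8373260498047), (18.235607147216797, 28.646697998046875), 178.2657470703125)Traceback (most recent call last):
  File "<stdin>", line 5, in <module>
  File "meas.py", line 8, in disc
    c=max(cs,key=cv2.contourArea); return cv2.fitEllipse(c),c
ValueError: max() iterable argument is empty
```

View pics/top13z.png

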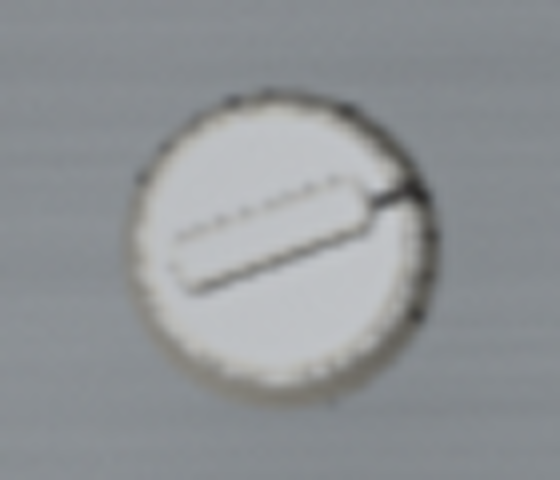

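Run:
```python
from meas import *
p=cv2.imread("pics/top13.png")
for thr in(174,178,182):
    e=disc(p,(295,195),thr)[0]; C=plane("top",*e[0],.04); print(C)
C=plane("top",*disc(p,(295,195),178)[0][0],.04)
cr=lambda x,y,o:(o[0]+(x+.5)/8-.5,o[1]+(y+.5)/8-.5)
for n,x,y in [("ptr",424,189),("60",418,316),("30",349,108),("15",233,100),("0",142,180)]:
    Q=plane("top",*cr(x,y,(260,165)),.024); d=(Q-C)[:2]; print(n,np.hypot(*d),np.degrees(np.arctan2(d[1],d[0])))
b=np.array([plane("top",*cr(x,y,(260,165)),.066) for x,y in [(350,180),(372,230),(193,295),(172,242)]])
d=b[0]+b[1]-b[2]-b[3];print("bar",b.mean(0),np.degrees(np.arctan2(d[1],d[0])))
q,_=grab_frame("side");cv2.imwrite("pics/side13.png",q);cv2.imwrite("pics/side13z.png",cv2.resize(q[170:220,275:330],None,fx=12,fy=12,interpolation=cv2.INTER_CUBIC)[:600])
print(q.min(2)[194:214,306:321])
```

```text
[0.55781826 0.04006402 0.04      ]
[0.55799931 0.03986187 0.04      ]
[0.55816562 0.03967507 0.04      ]
ptr 0.042395406335247125 -69.76529328299135
60 0.042216782266759914 -117.18773830717716
30 0.04196447963730899 -28.57667512405002
15 0.04110476265571627 15.545033631796143
0 0.040171371296294965 62.58899222909502
bar [0.55728962 0.03884683 0.066     ] -71.40535930394442
[[ 72  75  75  94 135 165 176 166 143 108  96 102 110 116 117]
 [113 114 102  84  93 118 135 135 115  95  89  96 104 114 115]
 [162 160 146 115  80  68  78  83  88  92  91  89  99 109 114]
 [184 180 164 136  97  63  47  51  75  98  94  85  95 105 114]
 [173 164 152 129 104  73  45  45  78  96  91  75  86  98 110]
 [150 137 118 101  87  73  50  41  72  83  74  68  76  92 108]
 [116 111  93  79  87  88  70  42  55  69  67  60  69  86 108]
 [ 95  97  96 100 108 107  77  42  46  63  63  60  60  79  98]
 [104 121 125 118 113  98  69  41  44  58  64  61  59  70  91]
 [123 125 120 106  93  80  59  44  48  54  59  58  58  70  93]
 [109  98  90  82  77  73  63  56  57  61  56  56  59  72  95]
 [ 85  79  75  74  75  70  64  59  63  63  57  55  65  80  97]
 [ 77  77  76  73  72  69  64  54  61  64  57  60  69  87 101]
 [ 78  75  74  69  68  70  65  54  53  65  64  66  76  94 108]
 [ 74  76  72  64  62  69  68  55  50  61  68  71  86  99 111]
 [ 75  75  73  59  61  66  67  56  48  59  68  81  94 106 110]
 [ 69  75  71  59  60  65  68  59  52  61  80  93 106 111 115]
 [ 67  72  72  63  59  67  69  62  61  71  89 107 113 115 116]
 [ 69  73  72  68  66  72  70  69  73  88 106 113 112 113 115]
 [ 73  74  75  75  72  76  74  74  79  96 110 115 114 114 115]]
```

View pics/side13z.png

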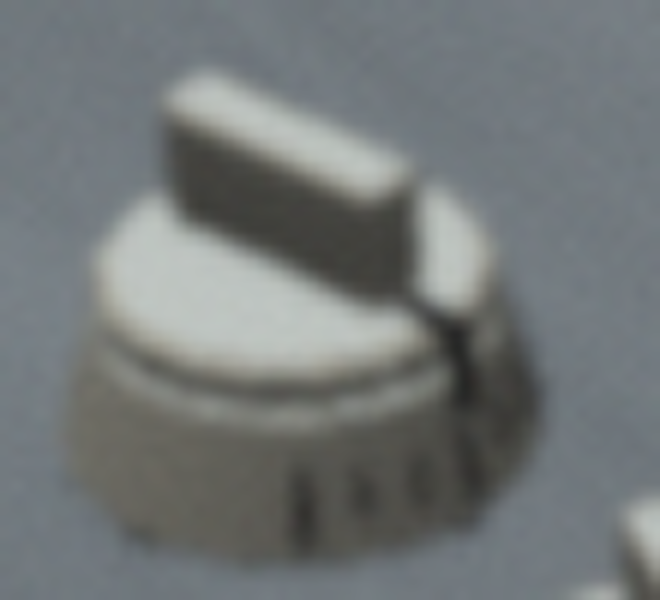

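```bash
cat > unw.py <<'E'
from h import *
def prof(cam,img,C,rz,phis):
    g=img.min(2).astype(np.float32); out=[]
    for r,z in rz:
        P=[[C[0]+r*np.cos(np.radians(a)),C[1]+r*np.sin(np.radians(a)),z] for a in phis]
        uv=proj(cam,P).astype(np.float32); out.append(cv2.remap(g,uv[None,:,0],uv[None,:,1],cv2.INTER_CUBIC)[0])
    return np.mean(out,0)
def dip(ph,pr,a,b):
    m=(ph>=a)&(ph<=b); x=ph[m];y=pr[m]; base=np.interp(x,[x[0],x[-1]],[y[0],y[-1]]); w=np.clip(base-y,0,None); return (w*x).sum()/w.sum(), w.max()
E
python3 - <<'E'
from unw import *
ph=np.arange(-140,90,.5)
for cam,C in(("side",(.5592,.0395)),("top",(.558,.0399))):
    im=cv2.imread(f"pics/{cam}13.png")
    z=np.arange(.006,.020,.002); r=.041+(.024-z)*.003/.024
    t=prof(cam,im,C,list(zip(r,z)),ph); q=prof(cam,im,C,[(.041,k) for k in np.arange(.026,.037,.002)],ph)
    # print local minima
    for nm,y in(("tick",t),("ptr",q)):
        mn=[(ph[i],int(y[i])) for i in range(3,len(ph)-3) if y[i]==y[i-3:i+4].min() and y[i]<max(y[max(0,i-10)],y[min(len(y)-1,i+10)])-4]
        print(cam,nm,mn)
E
```

```text
side tick [(np.float64(-116.0), 58), (np.float64(-101.5), 69), (np.float64(-87.0), 66), (np.float64(-71.5), 55)]
side ptr [(np.float64(-108.5), 94), (np.float64(-86.5), 91), (np.float64(-71.0), 42), (np.float64(-52.0), 73), (np.float64(32.0), 98), (np.float64(82.0), 60)]
top tick [(np.float64(-136.0), 108), (np.float64(-125.0), 104), (np.float64(-116.0), 76), (np.float64(-100.5), 88), (np.float64(-86.0), 78), (np.float64(-71.0), 60), (np.float64(-65.5), 77), (np.float64(-57.5), 83), (np.float64(-41.5), 85), (np.float64(-27.5), 70), (np.float64(-13.5), 103), (np.float64(3.0), 99), (np.float64(16.0), 95), (np.float64(31.5), 115), (np.float64(47.0), 114), (np.float64(61.5), 108)]
top ptr [(np.float64(-117.5), 63), (np.float64(-102.5), 71), (np.float64(-88.0), 67), (np.float64(-72.5), 45), (np.float64(-59.5), 78), (np.float64(-43.5), 84), (np.float64(-29.5), 73), (np.float64(1.5), 106), (np.float64(15.5), 106), (np.float64(30.0), 123), (np.float64(48.0), 126), (np.float64(62.5), 117)]
```

Run:
```python
from unw import *
ph=np.arange(-140,90,.5)
im=cv2.imread("pics/side0.png")
z=np.arange(.006,.020,.002); r=.041+(.024-z)*.003/.024
for C in((.5603,.0385),(.5595,.0385)):
    y=prof("side",im,C,list(zip(r,z)),ph)
    print([(ph[i],int(y[i])) for i in range(3,len(ph)-3) if y[i]==y[i-3:i+4].min() and y[i]<max(y[max(0,i-10)],y[min(len(y)-1,i+10)])-4])
for n in("top","side"):
    a=cv2.imread(f"pics/{n}0.png").astype(int);b=cv2.imread(f"pics/{n}13.png").astype(int)
    b=b*(np.median(a)/np.median(b)); d=(abs(a-b).max(2)>35).astype(np.uint8)
    k,l,s,c=cv2.connectedComponentsWithStats(d)
    print(n,[x[:5].tolist() for x in s[1:] if x[4]>4])
s=get_state();print(s['t'])
```

```text
[(np.float64(-115.0), 57), (np.float64(-99.5), 71), (np.float64(-69.5), 56), (np.float64(63.0), 60), (np.float64(72.5), 62)]
[(np.float64(-114.0), 58), (np.float64(-98.0), 71), (np.float64(-83.5), 69), (np.float64(-68.0), 55), (np.float64(62.5), 60), (np.float64(64.5), 60), (np.float64(71.5), 62)]
top [[279, 183, 5, 4, 12], [302, 187, 11, 8, 30], [284, 195, 17, 7, 25], [302, 199, 4, 5, 6]]
side [[48, 0, 7, 50, 88], [67, 164, 1, 7, 7], [40, 173, 30, 37, 85], [298, 175, 5, 5, 21], [289, 176, 26, 27, 282], [32, 211, 5, 4, 7], [536, 255, 104, 145, 6720]]
18.4
```

```bash
python3 -c "
from station import *
print(job_done())"
```

```text
the job is handed in; nothing more can be done
None
```

The timer is set to 45 minutes, and I've handed the job in at about 18 s. I gripped the larger white timer's bar, wound it clockwise to the stop, turned it back about 45°, then let go and moved the arm clear.

- **Stop:** when I pushed further with the pointer on the 60 mark, the twisting force jumped from about 0.24 to 0.45 N m, so the stop was reached.
- **Downward push:** readings while turning were about 12–18.5 N, mostly 14–17 N. With the timer's own weight, that keeps it under 25 N on the counter.
- **Pointer:** in the last side view the pointer is at −71.0° and the 45 tick at −71.5°, about 0.2 minutes off. The top view agrees to about 0.5°, except that my first rough top-view reading put the pointer 1–3° past the tick.
- **Timer movement:** it shifted a little. It slid about 1.4 mm, apparently when the jaws closed. It also swivelled about 1–2° (one rough top-view comparison gave about 3°), which I saw mainly while pressing against the stop.
- **Lift at release:** the force reading showed a pull of about 2.5 N, so the timer may have lifted about 0.3 mm. I lowered it again before opening the jaws.
- **Other items:** before-and-after pictures show no change in the jar, dish, spoon, scraper or the two look-alike timers.

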